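# Put the test fittings back in their bins

## Robot

A 6-joint arm with a two-finger parallel gripper is mounted at the origin on the work surface. World frame = base frame: x ahead of the robot, y to its left, z up, the work surface at z = 0. Lengths are in mm, angles in degrees, forces in N, time in s.
With the tool pointing down it reaches from about 350 to 850 mm from the base axis. Payload 8.1 kg.
Tool frame: the origin (TCP) lies midway between the tips of the shut fingers; the grasp point (between the pads) lies 19 mm behind it (r.pinch_z is the distance from the TCP to the grasp point, in mm); z points along the fingers, y is the line along which they close (so a half turn about z gives the same grasp; the last joint's range is limited). The gripper opens to 85 mm and grips with 20 to 120 N. Pads are 22 mm wide; open, the fingers measure 114 mm over their backs; the gripper's body (76 mm by 85 mm) begins 54 mm behind the grasp point. The pads swing forward as they close: fully open they stand 13 mm farther back than shut.
Start: joints at [-70.497, 7.471, 85.268, -0, 87.261, -4.893], TCP at [247.85, -546.421, 231.292] pointing down, gripper open.
Joint ranges: [-169.43, 169.43], [-51.17, 129.36], [1.28, 143.12], [-76.62, 256.62], [0, 156.53], [-152.29, 152.29]. Speed limits (degrees/s): [136.94, 136.94, 159.86, 180, 180, 180].

## Interface

Orientations are given as [roll, pitch, yaw] about the fixed x, y, z axes, in that order (R = Rz(yaw) Ry(pitch) Rx(roll)).
In Python, from bench import sensors, optics, job, r gives the robot as it stands.
- The arm moves only by the tool play_rows, never from a script. Its argument "motion" is a list that holds one entry, the list of rows, each a list of 6 numbers: the shift along the tool's x, y, z in cm, then the turn, a rotation vector about the tool's x, y, z in degrees. In form: [[[x, y, z, ax, ay, az], ...]]. A call has 1 to 5 rows; each row is the pose to reach, as a shift and turn from the pose commanded when the call began, along the tool's axes at that moment; what a row does not reach only later rows make up. A row lasts 1/10 s, in which the tool goes at most 50 mm and 8.59 degrees, less where a joint would pass 70% of its speed; a pose out of reach is approached as far as the arm can. A call with a gripper value outside its range is refused whole. "jaw" is the opening, from 0 (shut) to 1 (fully open), set as the call begins (left out, the last holds). The fingers move at their own pace and stop on an object; "squeeze" is the grip in N (left out, the last holds). Time passes only in rows, so rows that repeat a pose let the fingers close. It gives the time, the measured TCP pose, the force, the opening and the grip force at its end, in the units of the state.
- sensors.sense(): the state, without advancing time (a new reading comes with each control period).
- optics.snapshot(name): name is "side" or "top" or "wrist"; returns a dict with "pixels" (420x560x3 uint8, red, green, blue), "mtx" (3x3 intrinsics, pixels), "R" (3x3) and "t" (3): a world point X has camera coordinates R X + t; the wrist camera has in their place "T_tool_cam" (4x4, takes a point from camera to tool coordinates, whose origin is the TCP and whose axes are the flange's). Camera axes: x right, y down, z forward; pixel columns grow to the right and rows downward; lengths in mm; the calibration is good to about 2 mm. A picture is of the moment at which its call begins: read the wrist's pose just before it. There is no depth.
- job.hand_in(): hands the job in; it is judged then, once.
The state is a dict: "time": time; "joint_pos": joint angles; "qd": joint speeds; "joint_efforts": joint torques, N m; "tool_pos": TCP position; "tcp_rot": TCP orientation; "ft_force": force on the tool from outside, world axes, zero at the start; "wrist_torque": the same for the moment, N m; "finger_gap": finger opening in mm; "grip_force": force on a finger pad.
Only numpy, scipy, OpenCV 4.12 (cv2) and the standard library are available. Lean on these libraries where they do the work, as an engineer would, in place of code of your own. Each camera call takes 0.05 s, during which the arm holds its last target. There are 200 camera calls.

## Task

The pressure test is stripped down: sort the five fittings lying on the bench back into the red bins, each into the empty front part of the bin whose stock at the back is of its kind - both ball valves, the two brass fittings and the pressure gauge. Set each one down on the bin floor without dropping it, none lying on another, the gauge dial up, and leave the socket and the spanner where they are.

Things in the scene. Friction and masses are not known exactly. Their poses are not given: they have to be found in the camera images.
- valve_yellow: Loose steel ball valve, YELLOW wing handle on top, 0.12-0.24 kg. Along x: 54 long, barrel 27 diameter over the middle 26, hexagon ends 28 across flats (32 wide in y). Origin on the pipe axis at mid-length, 14 above what it lies on; z up through the handle. Handle 46 (x) by 12 (y), 25 to 35 above the origin: fingers pass down beside it to the barrel. (mm)
- valve_red: Loose ball valve like valve_yellow in make, size, weight, origin and axes, but with a RED wing handle. (mm)
- brass_tee: Loose brass pipe tee, 0.10-0.20 kg, lying flat, z up. Run 54 long along x, 21 diameter, end collars 26 diameter, 12 long; branch along +y, its collared end 30 from the origin. Origin where the axes cross, 13 above what it lies on. At mid-run it spans y -10.5 to +30. (mm)
- brass_nipple: Loose brass hexagon nipple, 0.08-0.15 kg: 54 long along x, middle 22 a hexagon 25 across flats, flat below (29 wide in y over the corners), threaded ends 21 diameter. Origin at its centre, 12.5 above what it lies on; z up. (mm)
- gauge: Loose pressure gauge lying dial up, 0.11-0.21 kg: black round case 52 diameter, 26 thick, white dial, red needle; brass stem along -x, 14 square then 12 diameter, to 50 from the origin. Origin at the centre of the case, 13 above what it lies on; z out of the dial. (mm)
- bin_valves: Valve bin: red bin, fixed, 220 (x) x 150 (y), floor 4, walls 3 thick. Origin: centre of underside, x to its back. Front wall 36 high, sides slope up to 75 at mid-length. Divider, top at z 52, at x=+5; behind it fixed stock to z 75: ball valves with yellow and red handles. Empty front part inside: x -107 to +4 (middle -52), y -72 to +72. (mm)
- bin_brass: Brass bin: red bin, fixed, 220 (x) x 150 (y), floor 4, walls 3 thick. Origin: centre of underside, x to its back. Front wall 36 high, sides slope up to 75 at mid-length. Divider, top at z 52, at x=+5; behind it fixed stock to z 75: brass tees and hexagon nipples. Empty front part inside: x -107 to +4 (middle -52), y -72 to +72. (mm)
- bin_gauges: Gauge bin: red bin, fixed, 220 (x) x 150 (y), floor 4, walls 3 thick. Origin: centre of underside, x to its back. Front wall 36 high, sides slope up to 75 at mid-length. Divider, top at z 52, at x=+5; behind it fixed stock to z 75: gauges with white dials. Empty front part inside: x -107 to +4 (middle -52), y -72 to +72. (mm)
- socket: Loose shiny steel socket standing on the bench among the fittings, 26 diameter (21 at its foot), 38 high; origin: centre of its underside. To be left alone. (mm)
- spanner: Loose steel combination spanner lying flat to the robot's right of the bins, 170 long along x, about 8 thick; origin under its middle. To be left alone. (mm)
There are look-alikes about, which are no part of the job. Leave any purple look-alike of the brass_nipple alone.

How it is judged (in metres and radians):
At the end, for the whole second after the job is handed in: Each fitting rests on the floor of the front part of its own bin: its origin inside that part's walls and 8 to 30 mm above the bench (12.5 to 14 mm above the 4 mm floor when lying there), speed below 20 mm/s; gauge dial up within 0.3 rad; socket and spanner within 30 mm of where they were (x of valve_yellow in the frame of bin_valves between -0.105 and 0.003 m and y of valve_yellow in the frame of bin_valves between -0.071 and 0.071 m and z of valve_yellow in the frame of bin_valves between 0.008 and 0.03 m and linear speed of each of valve_yellow, valve_red, brass_tee, brass_nipple, gauge below 0.02 m/s and x of valve_red in the frame of bin_valves between -0.105 and 0.003 m and y of valve_red in the frame of bin_valves between -0.071 and 0.071 m and z of valve_red in the frame of bin_valves between 0.008 and 0.03 m and x of brass_tee in the frame of bin_brass between -0.105 and 0.003 m and y of brass_tee in the frame of bin_brass between -0.071 and 0.071 m and z of brass_tee in the frame of bin_brass between 0.008 and 0.03 m and x of brass_nipple in the frame of bin_brass between -0.105 and 0.003 m and y of brass_nipple in the frame of bin_brass between -0.071 and 0.071 m and z of brass_nipple in the frame of bin_brass between 0.008 and 0.03 m and x of gauge in the frame of bin_gauges between -0.105 and 0.003 m and y of gauge in the frame of bin_gauges between -0.071 and 0.071 m and z of gauge in the frame of bin_gauges between 0.008 and 0.03 m and angle between gauge's own z axis and vertical below 0.3 rad and distance of each of socket, spanner from where it was at the start of the episode below 0.03 m); the robot touches nothing.
It fails at once if a fitting is dropped or thrown (moves faster than 0.7 m/s, a fall of about 25 mm, with no finger touching it) ((linear speed of valve_yellow above 0.7 m/s and contact force between valve_yellow and the fingers below 0.05 N) or (linear speed of valve_red above 0.7 m/s and contact force between valve_red and the fingers below 0.05 N) or (linear speed of brass_tee above 0.7 m/s and contact force between brass_tee and the fingers below 0.05 N) or (linear speed of brass_nipple above 0.7 m/s and contact force between brass_nipple and the fingers below 0.05 N) or (linear speed of gauge above 0.7 m/s and contact force between gauge and the fingers below 0.05 N)).
It fails at once if the socket or the spanner is pushed more than 30 mm from its place (distance of any of socket, spanner from where it was at the start of the episode above 0.03 m).
It also fails if it takes over 128 s, if anything falls off the work surface, if the arm or the gripper's body presses on something with over 40 N, if the wrist force passes 120 N, or if a joint passes its speed limit or range.

## Working session

There is one attempt and no reset: what is moved stays moved. The work goes in short steps, Python scripts to look and compute and a tool call to move; the robot and the scene stay as the last step left them, time stands still between calls to the robot, and variables do not carry over. Pictures are saved under pics/ and viewed, at most 14 in all, crops included, and the job is handed in when it is done.

Besides the shell and the picture viewer there is one more tool, called after "Emit:" as a command line: name --argument value ..., lists and objects as JSON in quotes. play_rows: Moves the arm, as the interface text tells. Its arguments: {"type":"object","properties":{"motion":{"type":"array","items":{"type":"array","items":{"type":"array","items":{"type":"number"}}}},"jaw":{"type":"number"},"squeeze":{"type":"number"}},"required":["motion"]}

```bash
mkdir -p pics; ls
python3 - <<'E'
from bench import sensors, optics, job, r
import cv2,numpy as np,pickle
s=sensors.sense();print({k:np.round(v,2) for k,v in s.items()});print(r.pinch_z)
d={}
for n in("top","side","wrist"):
    p=optics.snapshot(n);d[n]=p;cv2.imwrite(f"pics/{n}0.png",cv2.cvtColor(p["pixels"],cv2.COLOR_RGB2BGR))
    print(n,[ (k,np.round(v,3).tolist()) for k,v in p.items() if k!="pixels"])
pickle.dump(d,open("s0.pkl","wb"))
E
```

```text
pics
{'time': np.float64(0.0), 'joint_pos': array([-70.5 ,   7.52,  85.33,  -0.  ,  87.26,  -4.89]), 'qd': array([ 0.1 , -0.04, -0.1 , -0.05,  0.15,  0.05]), 'joint_efforts': array([-0.000e+00, -5.694e+01, -5.006e+01, -0.000e+00,  2.000e-02,
        0.000e+00]), 'tool_pos': array([ 247.67, -545.91,  230.25]), 'tcp_rot': array([-1.799e+02, -1.000e-02,  2.440e+01]), 'ft_force': array([ 0.45, -0.04,  0.08]), 'wrist_torque': array([-0.04,  0.02,  0.04]), 'grip_force': np.float64(0.0), 'finger_gap': np.float64(85.52)}
18.700000000000003
top [('mtx', [[384.03, 0.0, 277.73], [0.0, 384.03, 218.425], [0.0, 0.0, 1.0]]), ('R', [[0.013, -1.0, -0.004], [-0.991, -0.013, -0.132], [0.132, 0.005, -0.991]]), ('t', [-50.576, 475.939, 981.437])]
side [('mtx', [[454.266, 0.0, 286.253], [0.0, 454.266, 218.767], [0.0, 0.0, 1.0]]), ('R', [[-0.95, -0.311, -0.006], [-0.221, 0.689, -0.69], [0.219, -0.655, -0.723]]), ('t', [406.019, 179.901, 957.819])]
wrist [('mtx', [[377.965, 0.0, 275.648], [0.0, 377.965, 202.499], [0.0, 0.0, 1.0]]), ('T_tool_cam', [[-0.0, -0.964, -0.265, 67.529], [1.0, -0.0, 0.0, 1.435], [-0.0, -0.265, 0.964, -143.437], [0.0, 0.0, 0.0, 1.0]])]
```

View pics/top0.png

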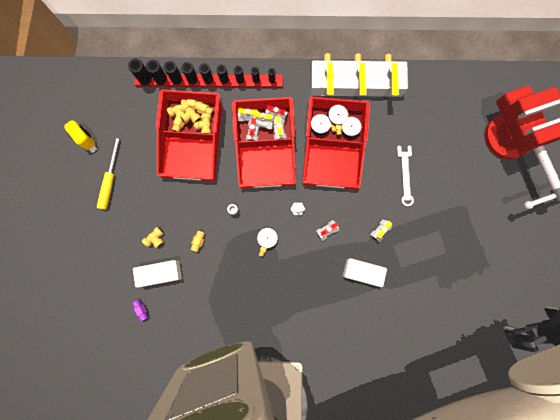

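View pics/side0.png

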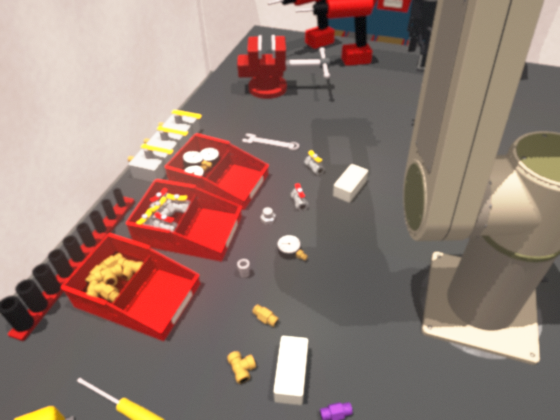

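```bash
cat > h.py <<'E'
import numpy as np,cv2
def ray(p,uv,z):
    d=p["R"].T@np.linalg.solve(p["mtx"],[uv[0],uv[1],1.]);c=-p["R"].T@p["t"]
    return (c+d*(z-c[2])/d[2])[:2]
def blobs(p,lo,hi,z,amin=25,roi=None):
    hsv=cv2.cvtColor(p["pixels"],cv2.COLOR_RGB2HSV);m=cv2.inRange(hsv,lo,hi)
    if roi:
        k=np.zeros_like(m);k[roi[1]:roi[3],roi[0]:roi[2]]=255;m&=k
    cs,_=cv2.findContours(m,cv2.RETR_EXTERNAL,cv2.CHAIN_APPROX_NONE);out=[]
    for c in cs:
        if cv2.contourArea(c)<amin: continue
        w=np.array([ray(p,q,z) for q in c[:,0]],np.float32)
        out.append((c.reshape(-1,2).mean(0).round(1).tolist(),cv2.contourArea(c),w))
    return out
def show(n,o):
    for c,a,w in o:
        (x,y),(l,s),an=cv2.minAreaRect(w)
        if l<s: l,s,an=s,l,an+90
        print(n,c,a,"xy",round(x),round(y),"LxS",round(l),round(s),"ang",round((an+90)%180-90))
E
python3 - <<'E'
import pickle;from h import *
d=pickle.load(open("s0.pkl","rb"));p=d["top"];R=(90,190,420,330)
show("yel",blobs(p,(24,130,120),(34,255,255),44,10,R))
show("brass",blobs(p,(12,100,80),(23,255,255),13,10,R))
for lo,hi in(((0,140,90),(6,255,255)),((174,140,90),(180,255,255))):
    show("red",blobs(p,lo,hi,44,6,R))
show("pale",blobs(p,(0,0,120),(180,70,255),14,10,(220,195,420,262)))
show("redbin",blobs(p,(0,140,60),(8,255,255),0,500,(90,80,420,195)))
I=p["pixels"][80:290,100:420,::-1];cv2.imwrite("pics/c0.png",cv2.resize(I,None,fx=2.5,fy=2.5,interpolation=cv2.INTER_CUBIC))
E
```

```text
yel [262.1, 250.3] 11.5 xy 390 -5 LxS 18 11 ang -13
yel [194.4, 245.7] 18.0 xy 400 171 LxS 21 15 ang -21
yel [199.2, 235.7] 19.5 xy 427 160 LxS 25 12 ang -16
yel [380.5, 233.2] 26.0 xy 440 -310 LxS 19 13 ang -45
yel [151.7, 238.0] 122.0 xy 417 276 LxS 51 36 ang -48
yel [387.4, 224.4] 25.5 xy 463 -330 LxS 19 11 ang -45
yel [102.4, 198.4] 135.5 xy 521 417 LxS 50 23 ang -9
brass [261.7, 251.6] 11.5 xy 390 -3 LxS 26 18 ang -21
brass [198.0, 239.3] 57.0 xy 416 169 LxS 56 31 ang -25
brass [155.3, 239.1] 51.0 xy 419 283 LxS 57 44 ang -38
brass [107.1, 200.5] 28.5 xy 523 418 LxS 57 13 ang -19
red [324.1, 232.1] 22.0 xy 441 -164 LxS 18 11 ang -58
red [333.5, 225.6] 21.5 xy 458 -189 LxS 19 11 ang -45
pale [354.5, 260.2] 29.0 xy 372 -250 LxS 48 8 ang -89
pale [266.9, 237.3] 317.0 xy 429 -16 LxS 53 53 ang 1
pale [328.3, 229.2] 185.5 xy 451 -178 LxS 59 34 ang -57
pale [381.0, 229.8] 127.0 xy 453 -320 LxS 60 34 ang -43
pale [231.9, 208.6] 88.0 xy 504 79 LxS 29 29 ang 46
pale [297.4, 208.4] 145.0 xy 507 -97 LxS 40 35 ang -89
pale [407.3, 199.9] 114.5 xy 532 -393 LxS 35 30 ang -89
redbin [264.4, 142.0] 5069.0 xy 696 -4 LxS 256 173 ang 4
redbin [335.2, 142.3] 5120.0 xy 699 -204 LxS 258 173 ang -5
redbin [191.1, 135.0] 5188.5 xy 716 214 LxS 258 182 ang -3
redbin [207.2, 83.8] 575.0 xy 867 161 LxS 423 21 ang -89
```

View pics/c0.png

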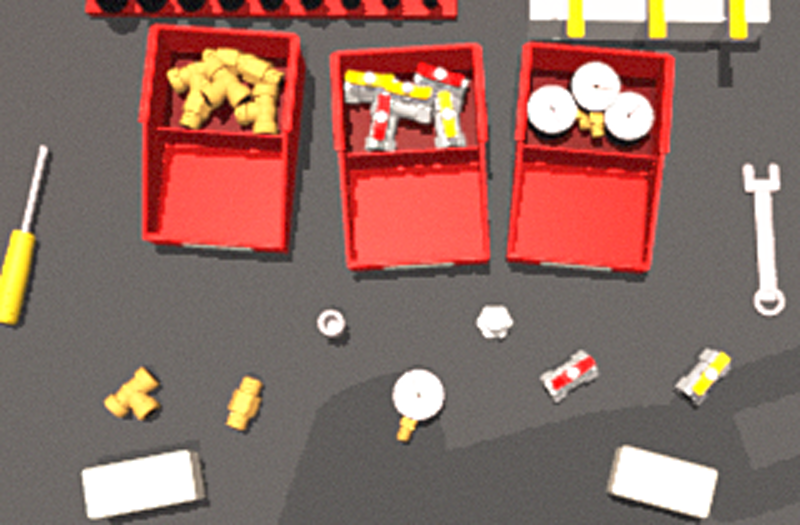

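Run:
```python
import pickle;from h import *
d=pickle.load(open("s0.pkl","rb"))
rois={"top":dict(yv=(362,212,402,248,14),rv=(312,214,346,246,14),tee=(138,222,170,252,13),nip=(186,226,210,256,12.5),gauge=(252,222,284,262,13)),
"side":dict(yv=(300,145,328,178,14),rv=(286,180,312,212,14),tee=(222,346,262,386,13),nip=(246,300,284,330,12.5),gauge=(270,230,312,266,13))}
for n in rois:
    p=d[n];hsv=cv2.cvtColor(p["pixels"],cv2.COLOR_RGB2HSV)
    m0=((hsv[...,2]>150)|((hsv[...,1]>110)&(hsv[...,2]>90))).astype(np.uint8)*255
    for k,(a,b,c,e,z) in rois[n].items():
        m=np.zeros_like(m0);m[b:e,a:c]=m0[b:e,a:c]
        cs,_=cv2.findContours(m,0,1);c=max(cs,key=cv2.contourArea)
        w=np.array([ray(p,q,z) for q in c[:,0]],np.float32)
        (x,y),(l,s),an=cv2.minAreaRect(w)
        if l<s:l,s,an=s,l,an+90
        print(n,k,round(x),round(y),"LxS",round(l),round(s),"ang",round((an+90)%180-90))
    # handle colours, stem
p=d["top"]
print("gauge dial",[ (b[0],cv2.minEnclosingCircle(b[2])) for b in blobs(p,(0,0,170),(180,70,255),26,100,(252,222,284,262))])
for n,roi,z in(("top",(252,240,284,262),13),("side",(290,240,315,266),13)):
    print("stem",[ (b[0],b[2].mean(0).round()) for b in blobs(d[n],(10,100,80),(34,255,255),z,8,roi)])
f=lambda u,v,z:ray(p,(100+u/2.5,80+v/2.5),z)
for n,A,B in(("brass",(142,240),(290,252)),("valves",(348,269),(490,262)),("gauges",(508,258),(651,271))):
    a=f(*A,36);b=f(*B,36);e=(a-b);yaw=np.degrees(np.arctan2(-e[0],e[1]));u=np.array([np.cos(np.radians(yaw)),np.sin(np.radians(yaw))])
    print(n,"w",np.linalg.norm(e).round(),"yaw",yaw.round(1),"front mid",((a+b)/2).round(),"part centre",((a+b)/2+58*u).round(), "bin origin",((a+b)/2+110*u).round())
```

```text
top yv 454 -322 LxS 62 32 ang -39
top rv 451 -179 LxS 59 33 ang -56
top tee 419 285 LxS 56 45 ang -45
top nip 416 169 LxS 57 32 ang -20
top gauge 421 -8 LxS 75 53 ang -44
side yv 459 -335 LxS 91 48 ang -89
side rv 460 -192 LxS 91 36 ang -57
side tee 422 283 LxS 64 46 ang -47
side nip 418 170 LxS 61 32 ang -19
side gauge 423 -15 LxS 84 56 ang -55
gauge dial [([267.0, 237.4], ((426.59307861328125, -16.303619384765625), 27.0394229888916))]
stem [([262.0, 251.0], array([391.,  -4.], dtype=float32))]
stem [([301.0, 254.7], array([393.,  -3.], dtype=float32))]
brass w 159.0 yaw -4.0 front mid [580. 201.] part centre [638. 197.] bin origin [690. 193.]
valves w 151.0 yaw 3.6 front mid [562. -16.] part centre [620. -13.] bin origin [672.  -9.]
gauges w 152.0 yaw -4.6 front mid [ 565. -186.] part centre [ 623. -191.] bin origin [ 675. -195.]
```

```bash
cat >> h.py <<'E'
# plan: (x,y,z,yaw) -> per-call tool-frame shift (cm) and turn about tool z; tool z down, tool y = -(yaw+90)
def plan(start,goals):
    s=np.array(start,float)
    for g in goals:
        g=np.array(g,float);dy=g[3]-s[3]
        n=max(1,int(np.ceil(max(np.linalg.norm(g[:3]-s[:3])/220,abs(dy)/41))))
        for i in range(n):
            t=s+(g-s)/(n-i);a=np.radians(s[3]);d=t[:3]-s[:3];c,k=np.cos(a),np.sin(a)
            row=[round((c*d[0]+k*d[1])/10,1),round((k*d[0]-c*d[1])/10,1),round(-d[2]/10,1),0,0,round(s[3]-t[3])]
            X,Y=row[0]*10,row[1]*10
            s=s+[c*X+k*Y,k*X-c*Y,-row[2]*10,-row[5]]
            print(row,end=" ")
        print("->",s.round(1).tolist())
def wray(p,st,uv,z):
    from scipy.spatial.transform import Rotation as Ro
    T=p["T_tool_cam"];Rt=Ro.from_euler("xyz",st["tcp_rot"],degrees=True).as_matrix()
    d=Rt@T[:3,:3]@np.linalg.solve(p["mtx"],[uv[0],uv[1],1.]);c=Rt@T[:3,3]+st["tool_pos"]
    return (c+d*(z-c[2])/d[2])[:2]
E
python3 -c "
from h import *
plan((247.85,-546.4,231.3,24.4),[(452,-321,150,-41)])"
```

```text
[np.float64(14.0), np.float64(-6.0), np.float64(4.1), 0, 0, 33] [np.float64(8.3), np.float64(-12.7), np.float64(4.0), 0, 0, 32] -> [451.6, -320.8, 150.3, -40.6]
```

Emit:
play_rows --motion '[[[14.0,-6.0,4.1,0,0,33],[14.0,-6.0,4.1,0,0,33],[14.0,-6.0,4.1,0,0,33],[14.0,-6.0,4.1,0,0,33],[14.0,-6.0,4.1,0,0,33]]]' --jaw 1 --squeeze 60

```text
time: 0.65
tool_pos: [351.6, -431.6, 189.0]
tcp_rot: [-179.9, 0.1, -8.6]
ft_force: [-0.2, -1.2, -0.9]
finger_gap: 85.1
grip_force: 0.0
```

Emit:
play_rows --motion '[[[8.3,-12.7,4.0,0,0,32],[8.3,-12.7,4.0,0,0,32],[8.3,-12.7,4.0,0,0,32],[8.3,-12.7,4.0,0,0,32],[8.3,-12.7,4.0,0,0,32]]]'

```text
time: 1.15
tool_pos: [452.2, -319.5, 149.5]
tcp_rot: [-180.0, 0.1, -40.5]
ft_force: [-0.5, -0.3, -0.1]
finger_gap: 85.5
grip_force: 0.0
```

```bash
sed -i 's/print(row,end/print([float(q) for q in row],end/' h.py
python3 - <<'E'
from bench import sensors, optics
from h import *
s=sensors.sense();p=optics.snapshot("wrist");print(s["tool_pos"],s["tcp_rot"],s["joint_pos"].round() if hasattr(s["joint_pos"],'round') else s["joint_pos"])
cv2.imwrite("pics/w1.png",p["pixels"][...,::-1])
hsv=cv2.cvtColor(p["pixels"],cv2.COLOR_RGB2HSV)
m=cv2.inRange(hsv,(22,120,100),(35,255,255))
for c in cv2.findContours(m,0,1)[0]:
    if cv2.contourArea(c)>60: 
        w=np.array([wray(p,s,q,49) for q in c[:,0]],np.float32);print(c.reshape(-1,2).mean(0),cv2.contourArea(c),cv2.minAreaRect(w))
E
```

```text
[ 452.23447771 -319.49397237  149.47802192] [-1.79988721e+02  7.98143081e-02 -4.04724657e+01] [-41.   3.  98.   0.  78.  90.]
[275.77380952 223.6547619 ] 406.0 ((441.6651611328125, -310.719482421875), (11.46883487701416, 20.67532730102539), 52.38302993774414)
[275.02150538 184.25806452] 459.5 ((463.0962219238281, -328.275390625), (12.022948265075684, 21.603303909301758), 49.86056900024414)
```

View pics/w1.png

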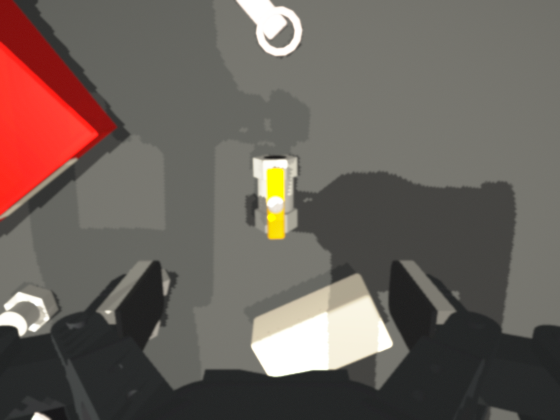

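Emit:
play_rows --motion '[[[0.1,0,4,0,0,0],[0.1,0,8,0,0,0],[0.1,0,11,0,0,0],[0.1,0,13,0,0,0],[0.1,0,14.4,0,0,0]]]'

```text
time: 1.7
tool_pos: [450.8, -322.8, 4.9]
tcp_rot: [180.0, 0.1, -40.4]
ft_force: [-1.4, -0.1, -0.1]
finger_gap: 85.3
grip_force: 0.0
```

Emit:
play_rows --motion '[[[0,0,0,0,0,0],[0,0,0,0,0,0],[0,0,0,0,0,0],[0,0,0,0,0,0],[0,0,0,0,0,0]]]' --jaw 0 --squeeze 60

```text
time: 2.2
tool_pos: [453.6, -322.5, 8.6]
tcp_rot: [180.0, -0.2, -40.6]
ft_force: [-2.0, 1.3, 8.2]
finger_gap: 26.1
grip_force: 58.5
```

Emit:
play_rows --motion '[[[0,0,0,0,0,0],[0,0,0,0,0,0],[0,0,0,0,0,0],[0,0,0,0,0,0],[0,0,0,0,0,0]]]'

```text
time: 2.7
tool_pos: [453.6, -322.5, 8.6]
tcp_rot: [180.0, -0.2, -40.6]
ft_force: [-2.7, 0.3, 8.0]
finger_gap: 26.0
grip_force: 58.5
```

Emit:
play_rows --motion '[[[0,0,-0.5,0,0,0],[0,0,-1.5,0,0,0],[0,0,-3,0,0,0],[0,0,-4,0,0,0],[0,0,-5,0,0,0]]]'

```text
time: 3.2
tool_pos: [452.8, -321.8, 57.9]
tcp_rot: [-180.0, -0.1, -40.6]
ft_force: [1.0, -0.1, -2.6]
finger_gap: 25.9
grip_force: 59.1
```

```bash
python3 -c "
from h import *
plan((452.4,-321.5,56.3,-40.6),[(452,-321,130,-40.6),(540,-45,180,4)])"
```

```text
[-0.1, -0.0, -7.4, 0.0, 0.0, 0.0] -> [451.6, -320.8, 130.3, -40.6]
[-5.6, -13.3, -2.5, 0.0, 0.0, -22.0] [-0.2, -14.5, -2.5, 0.0, 0.0, -23.0] -> [540.0, -45.4, 180.3, 4.4]
```

Emit:
play_rows --motion '[[[0,0,-2,0,0,0],[0,0,-4,0,0,0],[0,0,-5.5,0,0,0],[0,0,-6.7,0,0,0],[-0.1,0,-7.4,0,0,0]]]'

```text
time: 3.7
tool_pos: [452.0, -321.1, 131.7]
tcp_rot: [180.0, -0.1, -40.6]
ft_force: [-0.1, 0.2, -2.5]
finger_gap: 26.1
grip_force: 59.2
```

Emit:
play_rows --motion '[[[-1.1,-2.7,-0.5,0,0,-4.4],[-2.2,-5.3,-1.0,0,0,-8.8],[-3.4,-8.0,-1.5,0,0,-13.2],[-4.5,-10.6,-2.0,0,0,-17.6],[-5.6,-13.3,-2.5,0,0,-22]]]'

```text
time: 4.2
tool_pos: [495.4, -182.1, 154.9]
tcp_rot: [-180.0, 0.1, -18.4]
ft_force: [0.8, -0.5, -3.0]
finger_gap: 26.2
grip_force: 59.2
```

Emit:
play_rows --motion '[[[0,-3,-0.5,0,0,-4.6],[0,-6,-1,0,0,-9.2],[-0.1,-9,-1.5,0,0,-13.8],[-0.2,-12,-2,0,0,-18.4],[-0.2,-14.5,-2.5,0,0,-23]]]'

```text
time: 4.7
tool_pos: [539.8, -43.6, 179.9]
tcp_rot: [-180.0, 0.1, 4.6]
ft_force: [0.1, -0.9, -1.9]
finger_gap: 25.8
grip_force: 59.3
```

Run:
```python
from bench import sensors, optics
from h import *
import pickle
s=sensors.sense();p=optics.snapshot("wrist");print(s["tool_pos"],s["tcp_rot"])
pickle.dump((s,p),open("w2.pkl","wb"));cv2.imwrite("pics/w2.png",p["pixels"][...,::-1])
```

```text
[539.76331308 -43.61573111 179.89090269] [-1.79966885e+02  6.78024425e-02  4.61606737e+00]
```

View pics/w2.png

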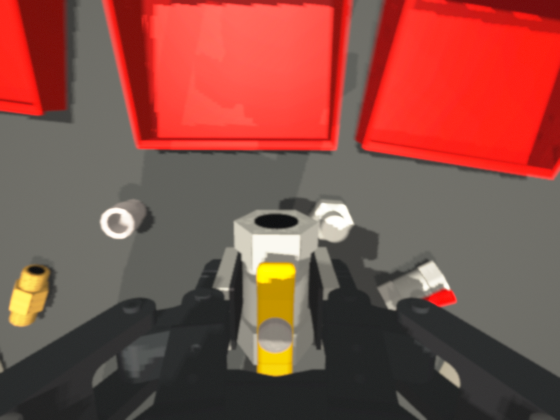

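Run:
```python
from h import *
import pickle
s,p=pickle.load(open("w2.pkl","rb"))
for n,A,B in(("valves",(136,150),(338,150)),("gauges",(358,151),(559,179))):
    a=wray(p,s,A,36);b=wray(p,s,B,36);e=a-b;yaw=np.degrees(np.arctan2(-e[0],e[1]));u=np.array([np.cos(np.radians(yaw)),np.sin(np.radians(yaw))])
    print(n,np.linalg.norm(e),yaw,((a+b)/2+58*u))
print(wray(p,s,(42,115),36))
plan((540,-45.4,180.3,4.4),[(622,-46,70,4)])
```

```text
valves 153.3848688431591 4.614628838399969 [625.42519835  -8.38287876]
gauges 158.50155988118917 -3.2519444538123126 [ 627.66289005 -187.14622166]
[581.87558832 132.39029112]
[8.2, 0.7, 11.0, 0.0, 0.0, 0.0] -> [622.3, -46.1, 70.3, 4.4]
```

Emit:
play_rows --motion '[[[3,0.1,0,0,0,0],[6,0.3,1.5,0,0,0],[8.5,0.4,4.5,0,0,0],[8.5,0.4,8,0,0,0],[8.5,0.4,11,0,0,0]]]'

```text
time: 5.25
tool_pos: [624.5, -42.7, 67.6]
tcp_rot: [-180.0, 0.1, 4.4]
ft_force: [-0.5, -0.3, -2.0]
finger_gap: 26.1
grip_force: 59.3
```

Emit:
play_rows --motion '[[[0,0,1.5,0,0,0],[0,0,3,0,0,0],[0,0,4,0,0,0],[0,0,4.8,0,0,0],[0,0,5.3,0,0,0]]]'

```text
time: 5.75
tool_pos: [625.6, -42.9, 17.6]
tcp_rot: [180.0, -0.1, 4.4]
ft_force: [-0.4, 0.3, -2.1]
finger_gap: 26.3
grip_force: 59.3
```

Emit:
play_rows --motion '[[[0,0,0,0,0,0],[0,0,0.1,0,0,0],[0,0,0.2,0,0,0],[0,0,0.2,0,0,0],[0,0,0.2,0,0,0]]]'

```text
time: 6.25
tool_pos: [625.3, -42.8, 15.6]
tcp_rot: [180.0, -0.0, 4.4]
ft_force: [0.8, 0.7, -1.7]
finger_gap: 25.7
grip_force: 59.3
```

Emit:
play_rows --motion '[[[0,0,0.1,0,0,0],[0,0,0.2,0,0,0],[0,0,0.3,0,0,0],[0,0,0.3,0,0,0],[0,0,0.3,0,0,0]]]'

```text
time: 6.75
tool_pos: [625.7, -42.8, 12.8]
tcp_rot: [180.0, -0.1, 4.4]
ft_force: [1.0, 0.6, 2.3]
finger_gap: 26.0
grip_force: 59.6
```

Emit:
play_rows --motion '[[[0,0,0,0,0,0],[0,0,0,0,0,0],[0,0,0,0,0,0],[0,0,0,0,0,0],[0,0,0,0,0,0]]]' --jaw 0.45

```text
time: 7.25
tool_pos: [624.8, -41.3, 12.6]
tcp_rot: [-179.9, 0.0, 4.4]
ft_force: [-2.6, 5.8, 4.9]
finger_gap: 38.3
grip_force: 4.3
```

Emit:
play_rows --motion '[[[0,0,-1,0,0,0],[0,0,-3,0,0,0],[0,0,-7,0,0,0],[0,0,-11,0,0,0],[0,0,-15,0,0,0]]]'

```text
time: 7.75
tool_pos: [624.6, -43.1, 164.0]
tcp_rot: [180.0, 0.0, 4.4]
ft_force: [0.6, -0.0, -0.1]
finger_gap: 38.5
grip_force: 0.0
```

Run:
```python
from bench import sensors
from h import *
s=sensors.sense();print(s["tool_pos"],s["tcp_rot"],s["finger_gap"])
plan((625.1,-43.2,162.3,4.4),[(450,-177,130,-56),(450,-177,9,-56)])
```

```text
[624.6386351  -43.08645104 164.00026012] [1.79983781e+02 2.94565413e-02 4.38211271e+00] 38.47445831911173
[-9.2, 6.0, 1.6, 0.0, 0.0, 30.0] [-5.0, 9.8, 1.6, 0.0, 0.0, 30.0] -> [450.5, -176.9, 130.3, -55.6]
[-0.0, 0.1, 12.1, 0.0, 0.0, 0.0] -> [449.7, -177.4, 9.3, -55.6]
```

Emit:
play_rows --motion '[[[-9.2,6.0,1.6,0,0,30],[-9.2,6.0,1.6,0,0,30],[-9.2,6.0,1.6,0,0,30],[-9.2,6.0,1.6,0,0,30],[-9.2,6.0,1.6,0,0,30]]]' --jaw 0.9

```text
time: 8.25
tool_pos: [537.5, -110.4, 146.7]
tcp_rot: [180.0, -0.0, -25.7]
ft_force: [0.6, -0.1, 0.3]
finger_gap: 77.1
grip_force: 0.0
```

Emit:
play_rows --motion '[[[-5.0,9.8,1.6,0,0,30],[-5.0,9.8,1.6,0,0,30],[-5.0,9.8,1.6,0,0,30],[-5.0,9.8,1.6,0,0,30],[-5.0,9.8,1.6,0,0,30]]]'

```text
time: 8.75
tool_pos: [450.5, -176.8, 130.7]
tcp_rot: [-180.0, -0.0, -55.6]
ft_force: [0.4, -0.6, -0.1]
finger_gap: 76.9
grip_force: 0.0
```

```bash
cat > look.py <<'E'
import sys
from bench import sensors, optics
from h import *
def look(lo,hi,z,name,amin=60):
    s=sensors.sense();p=optics.snapshot("wrist");print(s["tool_pos"].round(1),s["tcp_rot"].round(1),s["joint_pos"].round())
    cv2.imwrite(f"pics/{name}.png",p["pixels"][...,::-1])
    m=cv2.inRange(cv2.cvtColor(p["pixels"],cv2.COLOR_RGB2HSV),lo,hi)
    for c in cv2.findContours(m,0,1)[0]:
        if cv2.contourArea(c)>amin:
            w=np.array([wray(p,s,q,z) for q in c[:,0]],np.float32);(x,y),(a,b),an=cv2.minAreaRect(w)
            if a<b:a,b,an=b,a,an+90
            print(c.reshape(-1,2).mean(0).round(),cv2.contourArea(c),round(x,1),round(y,1),"LxS",round(a),round(b),"ang",round((an+90)%180-90))
E
python3 -c "
from look import *
look((0,140,90),(6,255,255),49,'w3')"
```

```text
[ 450.5 -176.8  130.7] [-180.    -0.   -55.6] [-27.  -7. 110.  -0.  76. 118.]
[273. 234.] 465.0 444.3 -164.4 LxS 21 11 ang -56
[274. 190.] 520.5 460.1 -187.9 LxS 21 12 ang -56
[ 20. 234.] 4635.5 564.4 -68.1 LxS 110 42 ang -66
[77. 68.] 22510.5 600.1 -183.3 LxS 143 83 ang 86
```

Emit:
play_rows --motion '[[[0,-0.1,4,0,0,0],[0,-0.1,7.5,0,0,0],[0,-0.1,10,0,0,0],[0,-0.1,11.3,0,0,0],[0,-0.1,12.1,0,0,0]]]'

```text
time: 9.3
tool_pos: [451.3, -175.4, 8.4]
tcp_rot: [180.0, 0.1, -55.4]
ft_force: [-0.3, -0.1, 0.6]
finger_gap: 76.6
grip_force: 0.0
```

Emit:
play_rows --motion '[[[0,0,0,0,0,0],[0,0,0,0,0,0],[0,0,0,0,0,0],[0,0,0,0,0,0],[0,0,0,0,0,0]]]' --jaw 0

```text
time: 9.8
tool_pos: [452.5, -176.5, 11.0]
tcp_rot: [-179.9, -0.1, -55.6]
ft_force: [-1.7, 0.5, 6.6]
finger_gap: 24.7
grip_force: 59.4
```

Emit:
play_rows --motion '[[[0,0,0,0,0,0],[0,0,0,0,0,0],[0,0,-1,0,0,0],[0,0,-3,0,0,0],[0,0,-5,0,0,0]]]'

```text
time: 10.3
tool_pos: [451.0, -175.7, 60.3]
tcp_rot: [180.0, 0.0, -55.6]
ft_force: [-0.2, -0.5, -1.9]
finger_gap: 24.5
grip_force: 59.9
```

Run:
```python
from h import *
plan((449.7,-177.4,59.3,-55.6),[(449.7,-177.4,130,-55.6),(570,15,150,5),(624,20,70,5)])
```

```text
[0.0, -0.0, -7.1, 0.0, 0.0, 0.0] -> [449.7, -177.4, 130.3, -55.6]
[-4.5, -10.4, -1.0, 0.0, 0.0, -30.0] [1.2, -11.3, -1.0, 0.0, 0.0, -31.0] -> [569.7, 15.2, 150.3, 5.4]
[5.4, 0.0, 8.0, 0.0, 0.0, 0.0] -> [623.5, 20.3, 70.3, 5.4]
```

Emit:
play_rows --motion '[[[0,0,-2,0,0,0],[0,0,-4,0,0,0],[0,0,-5.5,0,0,0],[0,0,-6.5,0,0,0],[0,0,-7.1,0,0,0]]]'

```text
time: 10.8
tool_pos: [451.8, -176.1, 131.7]
tcp_rot: [-180.0, -0.1, -55.6]
ft_force: [0.1, -0.5, -2.1]
finger_gap: 24.4
grip_force: 59.9
```

Emit:
play_rows --motion '[[[-0.9,-2.1,-0.2,0,0,-6],[-1.8,-4.2,-0.4,0,0,-12],[-2.7,-6.3,-0.6,0,0,-18],[-3.6,-8.3,-0.8,0,0,-24],[-4.5,-10.4,-1,0,0,-30]]]'

```text
time: 11.3
tool_pos: [511.6, -79.1, 139.8]
tcp_rot: [180.0, 0.1, -25.4]
ft_force: [0.4, -0.0, -2.3]
finger_gap: 24.4
grip_force: 60.0
```

Emit:
play_rows --motion '[[[0.2,-2.3,-0.2,0,0,-6],[0.4,-4.5,-0.4,0,0,-12],[0.7,-6.8,-0.6,0,0,-18],[1.0,-9.0,-0.8,0,0,-25],[1.2,-11.3,-1,0,0,-31]]]'

```text
time: 11.8
tool_pos: [571.3, 17.5, 149.6]
tcp_rot: [-180.0, 0.1, 5.7]
ft_force: [0.2, 0.9, -2.2]
finger_gap: 24.9
grip_force: 60.0
```

Emit:
play_rows --motion '[[[2.5,0,0,0,0,0],[5.0,0,1,0,0,0],[5.4,0,4,0,0,0],[5.4,0,6.5,0,0,0],[5.4,0,8,0,0,0]]]'

```text
time: 12.3
tool_pos: [623.2, 22.0, 66.8]
tcp_rot: [-180.0, 0.3, 5.4]
ft_force: [-1.2, -0.1, -1.3]
finger_gap: 24.3
grip_force: 60.0
```

Emit:
play_rows --motion '[[[0,0,1.5,0,0,0],[0,0,3,0,0,0],[0,0,4,0,0,0],[0,0,4.8,0,0,0],[0,0,5.2,0,0,0]]]'

```text
time: 12.8
tool_pos: [625.0, 21.8, 17.8]
tcp_rot: [-180.0, 0.0, 5.4]
ft_force: [-0.7, -0.6, -1.9]
finger_gap: 24.6
grip_force: 60.0
```

Emit:
play_rows --motion '[[[0,0,0.1,0,0,0],[0,0,0.2,0,0,0],[0,0,0.3,0,0,0],[0,0,0.3,0,0,0],[0,0,0.3,0,0,0]]]'

```text
time: 13.3
tool_pos: [625.4, 21.8, 15.6]
tcp_rot: [180.0, -0.0, 5.4]
ft_force: [0.6, 0.1, -2.1]
finger_gap: 24.4
grip_force: 60.0
```

Emit:
play_rows --motion '[[[0,0,0.1,0,0,0],[0,0,0.2,0,0,0],[0,0,0.2,0,0,0],[0,0,0.2,0,0,0],[0,0,0.2,0,0,0]]]'

```text
time: 13.8
tool_pos: [625.6, 21.8, 15.0]
tcp_rot: [180.0, -0.0, 5.4]
ft_force: [-7.1, 0.2, 10.9]
finger_gap: 24.4
grip_force: 61.8
```

Emit:
play_rows --motion '[[[0,0,-0.1,0,0,0],[0,0,-0.1,0,0,0],[0,0,-0.1,0,0,0],[0,0,-0.1,0,0,0],[0,0,-0.1,0,0,0]]]' --jaw 0.44

```text
time: 14.3
tool_pos: [625.1, 21.8, 14.1]
tcp_rot: [-180.0, 0.0, 5.4]
ft_force: [0.1, 0.7, 0.2]
finger_gap: 37.8
grip_force: 0.0
```

Emit:
play_rows --motion '[[[0,0,-1,0,0,0],[0,0,-3,0,0,0],[0,0,-7,0,0,0],[0,0,-11,0,0,0],[0,0,-14,0,0,0]]]'

```text
time: 14.8
tool_pos: [626.1, 21.8, 158.2]
tcp_rot: [180.0, -0.2, 5.4]
ft_force: [1.0, 0.7, 0.5]
finger_gap: 37.7
grip_force: 0.0
```

Run:
```python
from bench import sensors
from h import *
s=sensors.sense();print(s["tool_pos"],s["tcp_rot"],s["finger_gap"])
plan((625.1,21.4,154.3,5.4),[(427,-16,140,-18)])
```

```text
[626.08214049  21.76800048 158.16150129] [179.97255134  -0.18267734   5.39753383] 37.65705397838423
[-20.1, 1.9, 1.4, 0.0, 0.0, 23.0] -> [426.8, -16.4, 140.3, -17.6]
```

Emit:
play_rows --motion '[[[-20.1,1.9,1.4,0,0,23],[-20.1,1.9,1.4,0,0,23],[-20.1,1.9,1.4,0,0,23],[-20.1,1.9,1.4,0,0,23],[-20.1,1.9,1.4,0,0,23]]]' --jaw 1

```text
time: 15.3
tool_pos: [419.7, -15.9, 137.5]
tcp_rot: [179.9, 0.3, -17.6]
ft_force: [0.4, 0.6, 0.1]
finger_gap: 85.3
grip_force: 0.0
```

```bash
python3 -c "
from look import *
look((0,0,150),(180,60,255),26,'w4',300)
look((10,100,80),(34,255,255),13,'w4b',100)"
```

```text
[419.7 -15.9 137.5] [179.9   0.3 -17.6] [ -9. -18. 119.  -0.  79.  99.]
[129. 280.] 451.0 393.0 105.9 LxS 45 8 ang -56
[270. 187.] 4314.0 429.0 -15.7 LxS 53 51 ang 72
[ 94. 124.] 1460.0 504.1 83.2 LxS 28 28 ang 72
[350.  30.] 2551.5 508.4 -93.6 LxS 36 33 ang -30
[423.2 -16.1 139.5] [ 1.80e+02  1.00e-01 -1.77e+01] [ -9. -17. 118.  -0.  79.  99.]
[ 47. 269.] 2424.0 416.9 171.8 LxS 64 32 ang -19
[270. 240.] 467.5 389.9 -1.8 LxS 22 15 ang -18
```

View pics/w4.png

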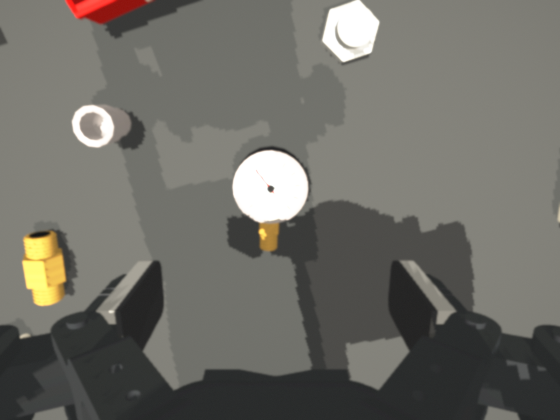

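Emit:
play_rows --motion '[[[0.1,0,4,0,0,0],[0.1,0,8,0,0,0],[0.1,0,11,0,0,0],[0.1,0,12.8,0,0,0],[0.1,0,13.6,0,0,0]]]'

```text
time: 15.9
tool_pos: [428.2, -16.1, 3.0]
tcp_rot: [180.0, 0.1, -17.6]
ft_force: [-0.4, 0.5, 0.5]
finger_gap: 85.7
grip_force: 0.0
```

Emit:
play_rows --motion '[[[0,0,0,0,0,0],[0,0,0,0,0,0],[0,0,0,0,0,0],[0,0,0,0,0,0],[0,0,0,0,0,0]]]' --jaw 0

```text
time: 16.4
tool_pos: [429.9, -16.6, 6.3]
tcp_rot: [-180.0, -0.2, -17.6]
ft_force: [0.8, 0.5, 5.7]
finger_gap: 50.0
grip_force: 62.5
```

Emit:
play_rows --motion '[[[0,0,0,0,0,0],[0,0,0,0,0,0],[0,0,-1,0,0,0],[0,0,-3,0,0,0],[0,0,-5,0,0,0]]]'

```text
time: 16.9
tool_pos: [427.4, -16.3, 55.4]
tcp_rot: [180.0, 0.0, -17.6]
ft_force: [0.4, 0.2, -1.2]
finger_gap: 49.8
grip_force: 62.5
```

Run:
```python
from h import *
plan((427.8,-16.7,54.3,-17.6),[(430,-18,130,-17.6),(560,-185,150,-4),(630,-190,70,-4)])
```

```text
[0.2, 0.1, -7.6, 0.0, 0.0, 0.0] -> [429.4, -18.3, 130.3, -17.6]
[17.5, 11.9, -2.0, 0.0, 0.0, -14.0] -> [560.2, -184.6, 150.3, -3.6]
[7.0, 0.1, 8.0, 0.0, 0.0, 0.0] -> [630.0, -190.0, 70.3, -3.6]
```

Emit:
play_rows --motion '[[[0,0,-2,0,0,0],[0,0,-4,0,0,0],[0.1,0,-5.5,0,0,0],[0.2,0.1,-6.8,0,0,0],[0.2,0.1,-7.6,0,0,0]]]'

```text
time: 17.4
tool_pos: [430.0, -18.1, 132.1]
tcp_rot: [-180.0, -0.1, -17.6]
ft_force: [-0.5, 0.5, -2.1]
finger_gap: 50.2
grip_force: 62.5
```

Emit:
play_rows --motion '[[[3.5,2.4,-0.4,0,0,-3],[7,4.8,-0.8,0,0,-6],[10.5,7.1,-1.2,0,0,-9],[14,9.5,-1.6,0,0,-12],[17.5,11.9,-2,0,0,-14]]]'

```text
time: 17.9
tool_pos: [560.7, -185.6, 150.0]
tcp_rot: [-180.0, 0.1, -3.5]
ft_force: [0.6, 0.1, -1.0]
finger_gap: 50.2
grip_force: 62.5
```

Emit:
play_rows --motion '[[[3,0.1,0,0,0,0],[6,0.1,1,0,0,0],[7,0.1,3.5,0,0,0],[7,0.1,6.2,0,0,0],[7,0.1,8,0,0,0]]]'

```text
time: 18.4
tool_pos: [628.7, -189.1, 67.2]
tcp_rot: [-179.9, 0.2, -3.6]
ft_force: [-0.6, -0.1, -1.6]
finger_gap: 49.9
grip_force: 62.6
```

Emit:
play_rows --motion '[[[0,0,1.5,0,0,0],[0,0,3,0,0,0],[0,0,4.3,0,0,0],[0,0,5.3,0,0,0],[0,0,5.7,0,0,0]]]'

```text
time: 18.9
tool_pos: [629.5, -189.5, 12.2]
tcp_rot: [-180.0, 0.1, -3.6]
ft_force: [-0.7, 0.3, -1.9]
finger_gap: 50.0
grip_force: 62.6
```

Emit:
play_rows --motion '[[[0,0,0.1,0,0,0],[0,0,0.2,0,0,0],[0,0,0.3,0,0,0],[0,0,0.3,0,0,0],[0,0,0.3,0,0,0]]]'

```text
time: 19.4
tool_pos: [630.3, -189.7, 10.7]
tcp_rot: [180.0, -0.0, -3.6]
ft_force: [1.0, -1.0, -1.7]
finger_gap: 50.1
grip_force: 62.6
```

Emit:
play_rows --motion '[[[0,0,0.1,0,0,0],[0,0,0.2,0,0,0],[0,0,0.2,0,0,0],[0,0,0.2,0,0,0],[0,0,0.2,0,0,0]]]'

```text
time: 19.9
tool_pos: [630.4, -189.7, 10.4]
tcp_rot: [180.0, -0.0, -3.6]
ft_force: [-7.1, 2.1, 12.5]
finger_gap: 49.9
grip_force: 64.2
```

Emit:
play_rows --motion '[[[0,0,-0.1,0,0,0],[0,0,-0.1,0,0,0],[0,0,-0.1,0,0,0],[0,0,-0.1,0,0,0],[0,0,-0.1,0,0,0]]]' --jaw 0.75

```text
time: 20.4
tool_pos: [629.9, -189.6, 9.1]
tcp_rot: [-180.0, 0.0, -3.6]
ft_force: [-0.4, -0.1, -0.2]
finger_gap: 64.3
grip_force: 0.0
```

Emit:
play_rows --motion '[[[0,0,-1,0,0,0],[0,0,-3,0,0,0],[0,0,-7,0,0,0],[0,0,-11,0,0,0],[0,0,-14,0,0,0]]]'

```text
time: 20.9
tool_pos: [630.9, -190.0, 153.3]
tcp_rot: [179.9, -0.2, -3.6]
ft_force: [0.8, 0.5, 0.3]
finger_gap: 63.8
grip_force: 0.0
```

Run:
```python
from bench import sensors
from h import *
s=sensors.sense();print(s["tool_pos"],s["tcp_rot"],s["finger_gap"])
plan((630,-190,149.3,-3.6),[(416.5,170.5,140,-19)])
```

```text
[ 630.91040651 -189.95233659  153.26404822] [179.94208433  -0.18193319  -3.60271386] 63.767440131631744
[-11.8, -17.3, 0.5, 0.0, 0.0, 8.0] [-14.1, -15.5, 0.4, 0.0, 0.0, 7.0] -> [416.1, 170.3, 140.3, -18.6]
```

Emit:
play_rows --motion '[[[-11.8,-17.3,0.5,0,0,8],[-11.8,-17.3,0.5,0,0,8],[-11.8,-17.3,0.5,0,0,8],[-11.8,-17.3,0.5,0,0,8],[-11.8,-17.3,0.5,0,0,8]]]' --jaw 0.9

```text
time: 21.4
tool_pos: [520.5, -5.7, 144.4]
tcp_rot: [-179.9, 0.1, -11.4]
ft_force: [-0.0, -0.5, 0.6]
finger_gap: 76.8
grip_force: 0.0
```

Emit:
play_rows --motion '[[[-14.1,-15.5,0.4,0,0,7],[-14.1,-15.5,0.4,0,0,7],[-14.1,-15.5,0.4,0,0,7],[-14.1,-15.5,0.4,0,0,7],[-14.1,-15.5,0.4,0,0,7]]]'

```text
time: 21.9
tool_pos: [414.2, 174.0, 140.9]
tcp_rot: [-179.9, 0.0, -18.4]
ft_force: [-0.0, 1.0, 0.0]
finger_gap: 76.7
grip_force: 0.0
```

Emit:
play_rows --motion '[[[0,0,0,0,0,0]]]'

```text
time: 22.0
tool_pos: [416.0, 171.8, 141.1]
tcp_rot: [-180.0, -0.1, -18.4]
ft_force: [-0.1, -0.7, -0.2]
finger_gap: 76.7
grip_force: 0.0
```

```bash
python3 -c "
from look import *
look((10,100,60),(34,255,255),14,'w5',150)"
```

```text
[416.  171.8 141.1] [-1.80e+02 -1.00e-01 -1.84e+01] [ 16. -13. 115.  -0.  78. 124.]
[127. 232.] 3375.0 420.6 286.4 LxS 66 45 ang -46
[276. 191.] 2475.0 417.1 170.5 LxS 58 30 ang -18
```

View pics/w5.png

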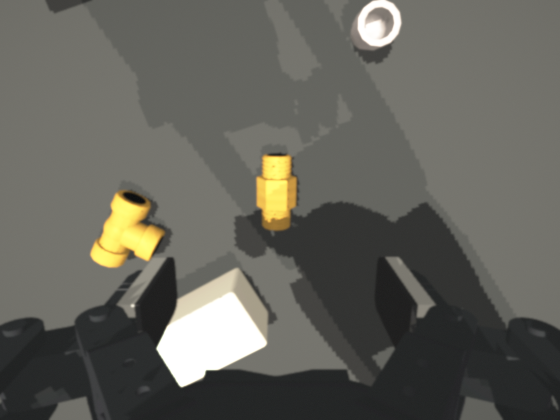

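Emit:
play_rows --motion '[[[0.1,0,4,0,0,0],[0.1,0,8,0,0,0],[0.1,0,11,0,0,0],[0.1,0,12.6,0,0,0],[0.1,0,13.4,0,0,0]]]'

```text
time: 22.55
tool_pos: [416.8, 168.3, 4.5]
tcp_rot: [179.9, 0.1, -18.7]
ft_force: [-0.2, 0.3, 0.4]
finger_gap: 76.8
grip_force: 0.0
```

Emit:
play_rows --motion '[[[0,0,0,0,0,0],[0,0,0,0,0,0],[0,0,0,0,0,0],[0,0,0,0,0,0],[0,0,0,0,0,0]]]' --jaw 0

```text
time: 23.05
tool_pos: [418.6, 170.5, 8.1]
tcp_rot: [-179.9, -0.1, -18.6]
ft_force: [-1.3, -2.8, 6.2]
finger_gap: 25.7
grip_force: 58.6
```

Emit:
play_rows --motion '[[[0,0,0,0,0,0],[0,0,0,0,0,0],[0,0,-1,0,0,0],[0,0,-3,0,0,0],[0,0,-5,0,0,0]]]'

```text
time: 23.55
tool_pos: [416.9, 170.4, 57.5]
tcp_rot: [180.0, 0.0, -18.6]
ft_force: [1.1, -0.1, -1.4]
finger_gap: 26.0
grip_force: 59.5
```

Run:
```python
from h import *
plan((417,170,56.3,-18.6),[(417,172,130,-18.6),(565,175,180,-4)])
```

```text
[-0.1, -0.2, -7.4, 0.0, 0.0, 0.0] -> [416.7, 172.2, 130.3, -18.6]
[14.0, -5.0, -5.0, 0.0, 0.0, -15.0] -> [565.3, 174.9, 180.3, -3.6]
```

Emit:
play_rows --motion '[[[0,0,-2,0,0,0],[0,0,-4,0,0,0],[0,0,-5.5,0,0,0],[0,-0.1,-6.6,0,0,0],[-0.1,-0.2,-7.4,0,0,0]]]'

```text
time: 24.05
tool_pos: [417.3, 172.8, 131.8]
tcp_rot: [-179.9, -0.1, -18.6]
ft_force: [-0.0, -0.4, -1.2]
finger_gap: 25.5
grip_force: 59.5
```

Emit:
play_rows --motion '[[[2.8,-1,-1,0,0,-3],[5.6,-2,-2,0,0,-6],[8.4,-3,-3,0,0,-9],[11.2,-4,-4,0,0,-12],[14,-5,-5,0,0,-15]]]'

```text
time: 24.55
tool_pos: [566.1, 175.3, 180.2]
tcp_rot: [180.0, 0.1, -3.5]
ft_force: [0.2, 0.7, -1.1]
finger_gap: 25.7
grip_force: 59.5
```

Emit:
play_rows --motion '[[[0,0,0,0,0,0]]]'

```text
time: 24.65
tool_pos: [568.5, 175.2, 181.3]
tcp_rot: [-180.0, -0.1, -3.6]
ft_force: [-0.6, 1.0, -1.6]
finger_gap: 25.7
grip_force: 59.5
```

Run:
```python
from bench import sensors, optics
from h import *
import pickle
s=sensors.sense();p=optics.snapshot("wrist");print(s["tool_pos"],s["tcp_rot"])
pickle.dump((s,p),open("w6.pkl","wb"));cv2.imwrite("pics/w6.png",p["pixels"][...,::-1])
```

```text
[568.50136269 175.16591189 181.25291169] [-1.79975657e+02 -1.34628507e-01 -3.56488320e+00]
```

View pics/w6.png

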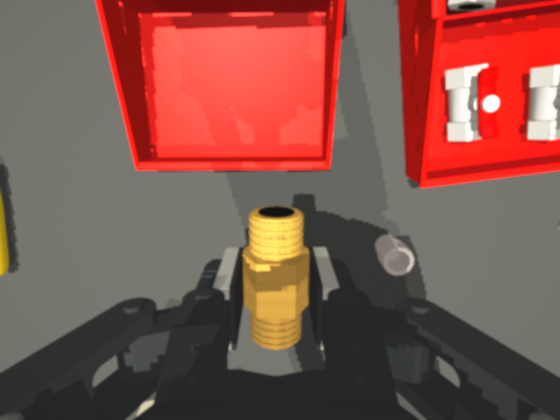

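Run:
```python
from h import *
import pickle
s,p=pickle.load(open("w6.pkl","rb"))
A,B=(134,170),(332,170)
a=wray(p,s,A,36);b=wray(p,s,B,36);e=a-b;yaw=np.degrees(np.arctan2(-e[0],e[1]));u=np.array([np.cos(np.radians(yaw)),np.sin(np.radians(yaw))])
c=(a+b)/2+58*u;print(np.linalg.norm(e),yaw,a,b,c)
g=c-33*np.array([-u[1],u[0]]);print(g)
plan((565.3,174.9,180.3,-3.6),[(g[0]-2,g[1],70,-3.6)])
# white box: triangulate nearest corner
d=pickle.load(open("s0.pkl","rb"))["top"]
for z in(0,20,30,40,50): print(z,[ray(d,(100+u/2.5,80+v/2.5),z).round().tolist() for u,v in((82,468),(195,452),(203,487))])
```

```text
153.23256404708118 -3.567861258818103 [590.47974308 282.63158035] [580.94397493 129.69601284] [643.59944296 202.55441659]
[641.5458302  169.61837744]
[7.4, 0.1, 11.0, 0.0, 0.0, 0.0] -> [639.1, 169.3, 70.3, -3.6]
0 [[344.0, 342.0], [363.0, 222.0], [326.0, 212.0]]
20 [[344.0, 335.0], [362.0, 217.0], [326.0, 207.0]]
30 [[344.0, 331.0], [362.0, 214.0], [326.0, 204.0]]
40 [[344.0, 327.0], [362.0, 211.0], [326.0, 201.0]]
50 [[344.0, 323.0], [362.0, 209.0], [326.0, 199.0]]
```

Emit:
play_rows --motion '[[[3,0,0,0,0,0],[6,0.1,2,0,0,0],[7.4,0.1,5,0,0,0],[7.4,0.1,8.5,0,0,0],[7.4,0.1,11,0,0,0]]]'

```text
time: 25.2
tool_pos: [636.8, 169.4, 66.8]
tcp_rot: [179.9, 0.3, -3.6]
ft_force: [-0.0, -0.1, -2.0]
finger_gap: 25.8
grip_force: 59.5
```

Emit:
play_rows --motion '[[[0,0,1.5,0,0,0],[0,0,3,0,0,0],[0,0,4.2,0,0,0],[0,0,5,0,0,0],[0,0,5.4,0,0,0]]]'

```text
time: 25.7
tool_pos: [639.2, 169.7, 16.1]
tcp_rot: [-180.0, -0.0, -3.6]
ft_force: [0.4, -0.3, -0.4]
finger_gap: 25.5
grip_force: 59.5
```

Emit:
play_rows --motion '[[[0,0,0.1,0,0,0],[0,0,0.2,0,0,0],[0,0,0.3,0,0,0],[0,0,0.3,0,0,0],[0,0,0.3,0,0,0]]]'

```text
time: 26.2
tool_pos: [639.5, 169.7, 13.7]
tcp_rot: [-180.0, -0.0, -3.6]
ft_force: [-0.4, -0.3, -1.6]
finger_gap: 25.5
grip_force: 59.5
```

Emit:
play_rows --motion '[[[0,0,0.1,0,0,0],[0,0,0.2,0,0,0],[0,0,0.2,0,0,0],[0,0,0.2,0,0,0],[0,0,0.2,0,0,0]]]'

```text
time: 26.7
tool_pos: [639.9, 169.7, 12.5]
tcp_rot: [-180.0, -0.1, -3.6]
ft_force: [-3.2, -0.0, 5.9]
finger_gap: 25.7
grip_force: 59.7
```

Emit:
play_rows --motion '[[[0,0,-0.1,0,0,0],[0,0,-0.1,0,0,0],[0,0,-0.1,0,0,0],[0,0,-0.1,0,0,0],[0,0,-0.1,0,0,0]]]' --jaw 0.44

```text
time: 27.2
tool_pos: [639.6, 171.0, 13.2]
tcp_rot: [-179.9, -0.1, -3.6]
ft_force: [-2.4, 4.9, 2.9]
finger_gap: 37.4
grip_force: 3.2
```

Emit:
play_rows --motion '[[[0,0,-1,0,0,0],[0,0,-3,0,0,0],[0,0,-7,0,0,0],[0,0,-11,0,0,0],[0,0,-14,0,0,0]]]'

```text
time: 27.7
tool_pos: [640.2, 169.5, 156.0]
tcp_rot: [-180.0, -0.2, -3.6]
ft_force: [0.7, 1.2, 0.5]
finger_gap: 37.7
grip_force: 0.0
```

Run:
```python
from bench import sensors
from h import *
s=sensors.sense();print(s["tool_pos"],s["tcp_rot"],s["finger_gap"])
plan((639.1,169.3,152.3,-3.6),[(420,285,140,134)])
```

```text
[640.22942103 169.52630715 156.03494212] [-179.97075559   -0.18305716   -3.61571065] 37.654623444865514
[-5.6, -2.5, 0.3, 0.0, 0.0, -34.0] [-3.3, -5.3, 0.3, 0.0, 0.0, -35.0] [0.4, -6.2, 0.3, 0.0, 0.0, -34.0] [3.7, -4.9, 0.3, 0.0, 0.0, -35.0] -> [420.4, 284.7, 140.3, 134.4]
```

Emit:
play_rows --motion '[[[-5.6,-2.5,0.3,0,0,-34],[-5.6,-2.5,0.3,0,0,-34],[-5.6,-2.5,0.3,0,0,-34],[-5.6,-2.5,0.3,0,0,-34],[-5.6,-2.5,0.3,0,0,-34]]]' --jaw 0.75

```text
time: 28.2
tool_pos: [585.0, 198.0, 150.0]
tcp_rot: [180.0, -0.0, 30.5]
ft_force: [0.5, -0.2, -0.4]
finger_gap: 63.9
grip_force: 0.0
```

Emit:
play_rows --motion '[[[-3.3,-5.3,0.3,0,0,-35],[-3.3,-5.3,0.3,0,0,-35],[-3.3,-5.3,0.3,0,0,-35],[-3.3,-5.3,0.3,0,0,-35],[-3.3,-5.3,0.3,0,0,-35]]]'

```text
time: 28.7
tool_pos: [529.8, 227.1, 146.7]
tcp_rot: [180.0, -0.0, 65.3]
ft_force: [0.2, -0.7, -0.1]
finger_gap: 64.2
grip_force: 0.0
```

Emit:
play_rows --motion '[[[0.4,-6.2,0.3,0,0,-34],[0.4,-6.2,0.3,0,0,-34],[0.4,-6.2,0.3,0,0,-34],[0.4,-6.2,0.3,0,0,-34],[0.4,-6.2,0.3,0,0,-34]]]'

```text
time: 29.2
tool_pos: [475.1, 256.5, 143.6]
tcp_rot: [180.0, 0.0, 99.2]
ft_force: [-0.2, -0.2, 0.3]
finger_gap: 63.8
grip_force: 0.0
```

Emit:
play_rows --motion '[[[3.7,-4.9,0.3,0,0,-35],[3.7,-4.9,0.3,0,0,-35],[3.7,-4.9,0.3,0,0,-35],[3.7,-4.9,0.3,0,0,-35],[3.7,-4.9,0.3,0,0,-35]]]'

```text
time: 29.7
tool_pos: [420.7, 285.0, 140.5]
tcp_rot: [180.0, 0.0, 134.1]
ft_force: [-0.1, -0.1, -0.1]
finger_gap: 64.2
grip_force: 0.0
```

Emit:
play_rows --motion '[[[0,0,0,0,0,0]]]'

```text
time: 29.8
tool_pos: [420.8, 284.9, 140.4]
tcp_rot: [180.0, 0.0, 133.9]
ft_force: [0.5, -0.1, -0.9]
finger_gap: 64.0
grip_force: 0.0
```

```bash
python3 -c "
from look import *
look((10,100,60),(34,255,255),15,'w7',300)"
```

```text
[420.8 284.9 140.4] [180.    0.  133.9] [ 28.  -3. 106.  -0.  77. -16.]
[280. 192.] 3323.5 422.5 283.7 LxS 59 44 ang -46
[534. 170.] 4329.5 549.2 426.5 LxS 104 29 ang -9
```

View pics/w7.png

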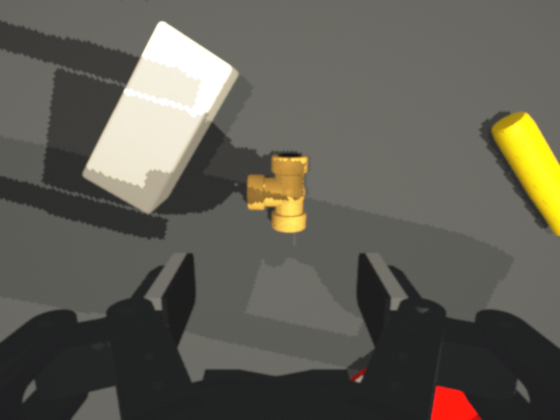

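Emit:
play_rows --motion '[[[-0.2,0,4,0,0,0],[-0.2,0,8,0,0,0],[-0.2,0,11,0,0,0],[-0.2,0,12.6,0,0,0],[-0.2,0,13.4,0,0,0]]]' --jaw 0.64

```text
time: 30.35
tool_pos: [420.6, 282.7, 4.1]
tcp_rot: [-179.8, -0.1, 134.1]
ft_force: [-1.0, 0.1, 0.0]
finger_gap: 54.7
grip_force: 0.0
```

Emit:
play_rows --motion '[[[0,0,0,0,0,0],[0,0,0,0,0,0],[0,0,0,0,0,0],[0,0,0,0,0,0],[0,0,0,0,0,0]]]' --jaw 0

```text
time: 30.85
tool_pos: [422.5, 283.9, 7.1]
tcp_rot: [179.9, 0.0, 134.4]
ft_force: [-0.3, -0.3, -2.1]
finger_gap: 38.5
grip_force: 60.8
```

Emit:
play_rows --motion '[[[0,0,0,0,0,0],[0,0,0,0,0,0],[0,0,-1,0,0,0],[0,0,-3,0,0,0],[0,0,-5,0,0,0]]]'

```text
time: 31.35
tool_pos: [421.6, 283.4, 57.1]
tcp_rot: [-179.9, -0.0, 134.4]
ft_force: [1.1, -0.4, -0.9]
finger_gap: 38.7
grip_force: 60.8
```

Run:
```python
from h import *
plan((421.8,283.3,56.3,134.4),[(421.8,283.3,130,134.4),(570,232,150,176.4),(642,229,70,176.4)])
```

```text
[0.0, 0.0, -7.4, 0.0, 0.0, 0.0] -> [421.8, 283.3, 130.3, 134.4]
[-7.0, 3.5, -1.0, 0.0, 0.0, -21.0] [-7.8, 0.7, -1.0, 0.0, 0.0, -21.0] -> [569.6, 231.7, 150.3, 176.4]
[-7.2, 0.2, 8.0, 0.0, 0.0, 0.0] -> [641.6, 229.1, 70.3, 176.4]
```

Run:
```python
from h import *
plan((421.8,283.3,56.3,134.4),[(421.8,283.3,130,134.4),(570,240,170,86.4),(645,236,70,86.4)])
```

```text
[0.0, 0.0, -7.4, 0.0, 0.0, 0.0] -> [421.8, 283.3, 130.3, 134.4]
[-6.7, 3.8, -2.0, 0.0, 0.0, 24.0] [-4.6, 6.2, -2.0, 0.0, 0.0, 24.0] -> [570.0, 240.5, 170.3, 86.4]
[0.0, 7.5, 10.0, 0.0, 0.0, 0.0] -> [644.8, 235.8, 70.3, 86.4]
```

Emit:
play_rows --motion '[[[0,0,-2,0,0,0],[0,0,-4,0,0,0],[0,0,-5.5,0,0,0],[0,0,-6.6,0,0,0],[0,0,-7.4,0,0,0]]]'

```text
time: 31.85
tool_pos: [422.1, 283.7, 131.3]
tcp_rot: [180.0, 0.0, 134.4]
ft_force: [-0.3, -0.1, -0.7]
finger_gap: 38.5
grip_force: 60.8
```

Emit:
play_rows --motion '[[[-1.3,0.8,-0.4,0,0,5],[-2.7,1.5,-0.8,0,0,10],[-4,2.3,-1.2,0,0,15],[-5.4,3,-1.6,0,0,20],[-6.7,3.8,-2,0,0,24]]]'

```text
time: 32.35
tool_pos: [496.1, 261.8, 149.7]
tcp_rot: [-179.9, 0.0, 110.2]
ft_force: [-0.1, 0.3, -0.6]
finger_gap: 38.7
grip_force: 60.9
```

Emit:
play_rows --motion '[[[-0.9,1.2,-0.4,0,0,5],[-1.8,2.5,-0.8,0,0,10],[-2.8,3.7,-1.2,0,0,15],[-3.7,5,-1.6,0,0,20],[-4.6,6.2,-2,0,0,24]]]'

```text
time: 32.85
tool_pos: [570.2, 240.4, 169.6]
tcp_rot: [-179.9, 0.0, 86.2]
ft_force: [0.7, 0.2, -0.5]
finger_gap: 38.6
grip_force: 60.9
```

Emit:
play_rows --motion '[[[0,3,0,0,0,0],[0,6,1.5,0,0,0],[0,7.5,4.5,0,0,0],[0,7.5,8,0,0,0],[0,7.5,10,0,0,0]]]'

```text
time: 33.35
tool_pos: [643.1, 235.2, 65.5]
tcp_rot: [-179.7, 0.1, 86.4]
ft_force: [-0.9, 0.1, -2.6]
finger_gap: 38.6
grip_force: 61.1
```

Emit:
play_rows --motion '[[[0,0,1.5,0,0,0],[0,0,3,0,0,0],[0,0,4.2,0,0,0],[0,0,5.1,0,0,0],[0,0,5.6,0,0,0]]]'

```text
time: 33.85
tool_pos: [644.9, 236.2, 13.9]
tcp_rot: [-180.0, 0.0, 86.4]
ft_force: [-0.8, 0.3, -1.7]
finger_gap: 38.9
grip_force: 61.1
```

Emit:
play_rows --motion '[[[0,0,0.1,0,0,0],[0,0,0.2,0,0,0],[0,0,0.3,0,0,0],[0,0,0.3,0,0,0],[0,0,0.3,0,0,0]]]'

```text
time: 34.35
tool_pos: [645.2, 236.2, 11.7]
tcp_rot: [180.0, -0.0, 86.4]
ft_force: [-0.6, 0.8, -2.0]
finger_gap: 38.6
grip_force: 61.1
```

Emit:
play_rows --motion '[[[0,0,0.1,0,0,0],[0,0,0.2,0,0,0],[0,0,0.2,0,0,0],[0,0,0.2,0,0,0],[0,0,0.2,0,0,0]]]'

```text
time: 34.85
tool_pos: [645.2, 236.2, 9.9]
tcp_rot: [180.0, -0.0, 86.4]
ft_force: [-2.2, -0.6, 5.4]
finger_gap: 38.7
grip_force: 62.0
```

Contact; release, lift clear, and retreat for a check picture.

Emit:
play_rows --motion '[[[0,0,0,0,0,0],[0,0,0,0,0,0],[0,0,0,0,0,0],[0,0,0,0,0,0],[0,0,0,0,0,0]]]' --jaw 0.58

```text
time: 35.35
tool_pos: [644.9, 236.1, 9.1]
tcp_rot: [-180.0, 0.0, 86.4]
ft_force: [0.1, -0.8, -0.2]
finger_gap: 49.7
grip_force: 0.0
```

Emit:
play_rows --motion '[[[0,0,-1,0,0,0],[0,0,-3,0,0,0],[0,0,-7,0,0,0],[0,0,-11,0,0,0],[0,0,-15,0,0,0]]]'

```text
time: 35.85
tool_pos: [644.9, 236.1, 161.6]
tcp_rot: [180.0, -0.0, 86.4]
ft_force: [1.0, 0.1, -0.5]
finger_gap: 49.5
grip_force: 0.0
```

Emit:
play_rows --motion '[[[0,-5,-1,0,0,0],[0,-10,-2,0,0,0],[0,-15,-3,0,0,0],[0,-20,-4,0,0,0],[0,-22,-5,0,0,0]]]'

```text
time: 36.35
tool_pos: [422.0, 250.1, 209.9]
tcp_rot: [-180.0, -0.0, 86.5]
ft_force: [0.5, -0.1, 0.1]
finger_gap: 49.4
grip_force: 0.0
```

Run:
```python
from bench import sensors, optics
from h import *
s=sensors.sense();print(s["time"],s["tool_pos"],s["finger_gap"])
p=optics.snapshot("top");I=p["pixels"][85:275,130:420,::-1];cv2.imwrite("pics/t9.png",cv2.resize(I,None,fx=2.75,fy=2.75,interpolation=cv2.INTER_CUBIC))
p=optics.snapshot("side");I=p["pixels"][90:350,60:330,::-1];cv2.imwrite("pics/s9.png",cv2.resize(I,None,fx=2.3,fy=2.3,interpolation=cv2.INTER_CUBIC))
```

```text
36.35 [422.00689942 250.07928487 209.94767888] 49.374089961834905
```

View pics/t9.png

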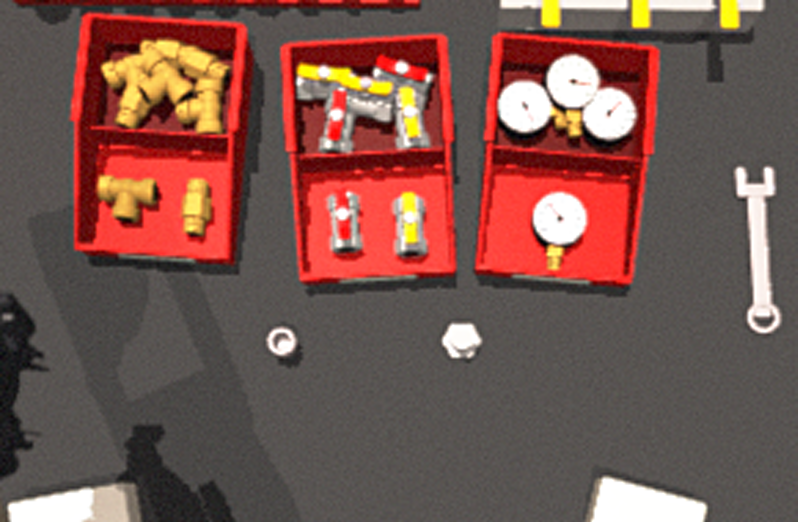

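View pics/s9.png

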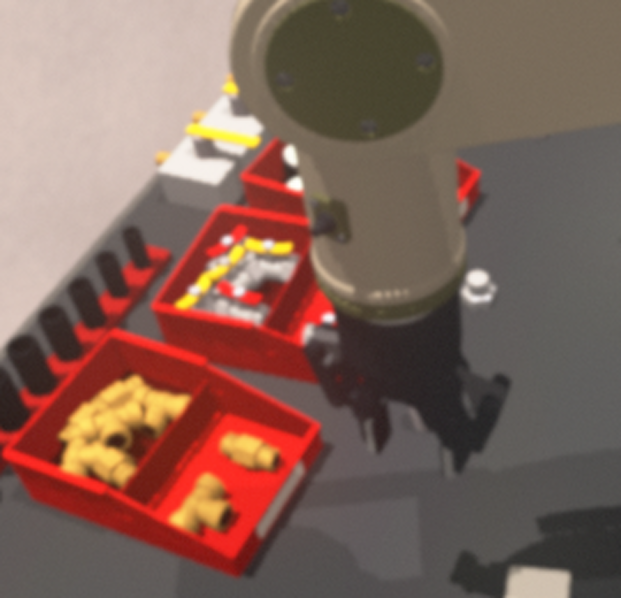

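The top view shows the tee (127,196) and nipple (197,207) in the brass bin. The red valve (344,222) and yellow valve (410,225) are in the valve bin, and the gauge lies dial up (558,218) in its own. All are flat and apart, and the socket and spanner haven't moved.

```bash
python3 -c "
from bench import job
print(job.hand_in())"
```

```text
the job is handed in; nothing more can be done
None
```

All five fittings are on the floor of their own bins, none on another, with the gauge dial up and the socket and spanner not moved; the job was handed in at about 36 s, and no verdict came back.

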